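# Load the chargers into the conveyor carriers

### The arm

A 6-joint arm with a two-finger parallel gripper is mounted at the origin on the work surface. World frame = base frame: x ahead of the robot, y to its left, z up, the work surface at z = 0. Lengths are in m, angles in degrees, forces in N, time in s.
With the tool pointing down it reaches from about 0.35 to 0.975 m from the base axis. Payload 4.9 kg.
Tool frame: the origin (TCP) lies at the very end of the fingers, on their centre line; the grasp point (between the pads) lies 19 mm behind it (bot.grip_point_offset is the distance from the TCP to the grasp point, in m); z points along the fingers, y is the line along which they close (so a half turn about z gives the same grasp; the last joint's range is limited). The gripper opens to 85 mm and grips with 20 to 120 N. Pads are 22 mm wide; open, the fingers measure 114 mm over their backs; the gripper's body (76 mm by 85 mm) begins 54 mm behind the grasp point. The pads swing forward as they close: fully open they stand 13 mm farther back than shut.
Start: joints at [59.129, 3.019, 92.412, -0, 84.569, -6.818], TCP at [0.255, 0.571, 0.231] pointing down, gripper open.
Joint ranges: [-172.51, 172.51], [-57.92, 126.97], [3.15, 148.05], [-58.71, 238.71], [5.1, 150.11], [-179.66, 179.66]. Speed limits (degrees/s): [147.25, 147.25, 180, 180, 180, 180].

### API

Orientations are given as [roll, pitch, yaw] about the fixed x, y, z axes, in that order (R = Rz(yaw) Ry(pitch) Rx(roll)).
In Python, from station import monitor, viewer, job, bot gives the robot as it stands.
- The arm moves only by the shell command python3 -m crank 'ROWS' [FORCE]. ROWS is JSON, one flat list of numbers, 5 for each row, row after row: the shift along the world's x, y, z in mm, then the turn about the world's z in units of 8 degrees (1.0 is 8 degrees), then the opening in per cent of the stroke, from 0 (shut) to 100 (fully open). In form: [dx, dy, dz, turn, jaw, dx, dy, dz, turn, jaw, ...]. A call has 1 to 5 rows; each row shifts and turns the commanded pose from where the row before left it; what a row does not reach is not made up. A row lasts 1/8 s, in which the tool goes at most 62.5 mm and 10.7 degrees, less where a joint would pass 70% of its speed; a pose out of reach is approached as far as the arm can. A call with a gripper value outside its range is refused whole. The fingers move at their own pace and stop on an object; FORCE is the grip in N (left out, the last holds). Time passes only in rows, so rows that do not move let the fingers close. It gives the time, the measured TCP pose, the force, the opening and the grip force at its end, in the units of the state.
- monitor.get_state(): the state, without advancing time (a new reading comes with each control period).
- viewer.get_image(name): name is "side" or "top" or "wrist"; returns a dict with "img" (400x640x3 uint8, red, green, blue), "K" (3x3 intrinsics, pixels), "k1" (the pictures are not rectified: a ray, as slopes to the right and down, at radius r is drawn at 1 + k1 r^2 times it, then the intrinsics apply), "extrinsics" (4x4, takes a point from camera to world coordinates). Camera axes: x right, y up, looking along -z (the intrinsics and any distortion apply to the point x, -y, -z); pixel columns grow to the right and rows downward; lengths in m; the calibration is good to about 2 mm. A picture is of the moment at which its call begins. There is no depth.
- job.finish_job(): hands the job in; it is judged then, once.
The state is a dict: "time_s": time; "joint_positions": joint angles; "dq": joint speeds; "joint_torque": joint torques, N m; "ee_pos": TCP position; "tcp_rot": TCP orientation; "wrist_force": force on the tool from outside, world axes, zero at the start; "ft_torque": the same for the moment, N m; "opening": finger opening in m; "grasp_force": force on a finger pad.
Only numpy, scipy, OpenCV 4.12 (cv2) and the standard library are available. Lean on these libraries where they do the work, as an engineer would, in place of code of your own. Each camera call takes 0.05 s, during which the arm holds its last target. There are 200 camera calls.

### The job

Load the four carriers on the conveyor: stand each finished charger (white body with two steel prongs on top) in the carrier recess that matches its shape and size, sitting flat on the floor of the recess with the prongs up. Leave the two empty housings, which are hollow and have no prongs, where they stand.

Things in the scene. Friction and masses are not known exactly. Their poses are not given: they have to be found in the camera images.
- charger_small_center (a point): Finished charger: a square block 34 x 34 mm, white plastic body 42 mm tall standing on the table, with two flat steel prongs standing 16 mm proud in the middle of its top. Loose, 40 to 225 g, rigid. Its point lies on the centre line, half-way up the white body, 21 mm above its underside; z up.
- charger_large_center (a point): Finished charger: a square block 58 x 58 mm, white plastic body 42 mm tall standing on the table, with two flat steel prongs standing 16 mm proud in the middle of its top. Loose, 40 to 225 g, rigid. Its point lies on the centre line, half-way up the white body, 21 mm above its underside; z up.
- charger_oblong_center (a point): Finished charger: an oblong block, 34 mm along its own x and 66 mm along its own y, white plastic body 42 mm tall standing on the table, with two flat steel prongs standing 16 mm proud in the middle of its top. Loose, 40 to 225 g, rigid. Its point lies on the centre line, half-way up the white body, 21 mm above its underside; z up.
- charger_round_center (a point): Finished charger: a round drum 50 mm in diameter, white plastic body 42 mm tall standing on the table, with two flat steel prongs standing 16 mm proud in the middle of its top. Loose, 40 to 225 g, rigid. Its point lies on the centre line, half-way up the white body, 21 mm above its underside; z up.
- recess_small (a point): Carrier with a square recess 48 x 48 mm inside: dark steel plate 92 x 92 x 8 mm with a white rim 5 mm high and 3 mm thick round the recess. It is fixed on the belt of the (standing) conveyor, a bar 108 mm wide and 50 mm high that runs left to right behind the loose parts. The point is the centre of the recess's flat floor, 58 mm above the table; x and y lie along the plate's edges, z up.
- recess_large (a point): Carrier with a square recess 72 x 72 mm inside: dark steel plate 92 x 92 x 8 mm with a white rim 5 mm high and 3 mm thick round the recess. It is fixed on the belt of the (standing) conveyor, a bar 108 mm wide and 50 mm high that runs left to right behind the loose parts. The point is the centre of the recess's flat floor, 58 mm above the table; x and y lie along the plate's edges, z up.
- recess_oblong (a point): Carrier with an oblong recess, inside 48 mm along its own x and 80 mm along its own y: dark steel plate 92 x 92 x 8 mm with a white rim 5 mm high and 3 mm thick round the recess. It is fixed on the belt of the (standing) conveyor, a bar 108 mm wide and 50 mm high that runs left to right behind the loose parts. The point is the centre of the recess's flat floor, 58 mm above the table; x and y lie along the plate's edges, z up.
- recess_round (a point): Carrier with a round recess 64 mm in diameter inside: dark steel plate 92 x 92 x 8 mm with a white rim 5 mm high and 3 mm thick round the recess. It is fixed on the belt of the (standing) conveyor, a bar 108 mm wide and 50 mm high that runs left to right behind the loose parts. The point is the centre of the recess's flat floor, 58 mm above the table; x and y lie along the plate's edges, z up.
- housing_oblong_center (a point): Empty housing, to be left alone: white open-topped hollow shell without prongs, 34 mm along its x, 66 mm along its y, 42 mm tall, loose. Its point lies on the centre line, half-way up the white body, 21 mm above its underside; z up.
- housing_square_center (a point): Empty housing, to be left alone: white open-topped hollow shell without prongs, 50 x 50 mm, 42 mm tall, loose. Its point lies on the centre line, half-way up the white body, 21 mm above its underside; z up.
There are look-alikes about, which are no part of the job. What is shaped like the part that bears charger_round_center but brown or purple is not meant. Leave any purple look-alike of the part that bears charger_small_center alone.

How it is judged:
By the outcome, as a careful person would: the job done as asked, in the order asked, and still so for the second after the job is handed in, with the robot touching nothing.
It also fails if it takes over 120 s, if anything falls off the work surface, if the arm or the gripper's body presses on something with over 40 N, if the wrist force passes 120 N, or if a joint passes its speed limit or range.

## Working session

There is one attempt and no reset: what is moved stays moved. The work goes in short steps, Python scripts to look and compute and a shell command to move; the robot and the scene stay as the last step left them, time stands still between calls to the robot, and variables do not carry over. Pictures are saved under pics/ and viewed, at most 14 in all, crops included, and the job is handed in when it is done.

```bash
ls; mkdir -p pics; python3 - <<'E'
from station import monitor, viewer, job, bot
import cv2
print(monitor.get_state(), bot.grip_point_offset)
for n in("top","side"):
    d=viewer.get_image(n);cv2.imwrite(f"pics/{n}0.png",d["img"][:,:,::-1]);print(n,d["K"],d["k1"],d["extrinsics"])
E
```

```text
pics
{'time_s': 0.0, 'joint_positions': array([ 5.91287068e+01,  3.05514603e+00,  9.24928539e+01,  2.02965855e-03,
        8.45675894e+01, -6.81962743e+00]), 'dq': array([ 0.08156398, -0.09521238, -0.02320697, -0.04165917,  0.02739577,
        0.0582002 ]), 'joint_torque': array([ 4.96641296e-04, -3.93698680e+01, -3.70167124e+01, -1.29690702e-04,
        7.26659011e-03,  3.04679055e-06]), 'ee_pos': array([0.25440877, 0.57019704, 0.23007793]), 'tcp_rot': array([-1.79885468e+02, -1.57314088e-02,  1.55948124e+02]), 'wrist_force': array([ 0.15090567, -0.50171018,  0.17844847]), 'ft_torque': array([-0.00521509,  0.04157578,  0.02257111]), 'grasp_force': 0.0, 'opening': 0.08559906741283807} 0.0187
top [[371.37032973   0.         326.17354804]
 [  0.         371.37032973 203.49422084]
 [  0.           0.           1.        ]] 0.014404085552718807 [[-0.02661487  0.99000211 -0.13851887  0.36351978]
 [-0.99944254 -0.02914669 -0.01628115  0.02750702]
 [-0.02015573  0.13800833  0.99022596  1.09346794]
 [ 0.          0.          0.          1.        ]]
side [[434.29753573   0.         321.26977552]
 [  0.         434.29753573 192.27379879]
 [  0.           0.           1.        ]] -0.11198204365337541 [[-0.96772539  0.13561316 -0.21240677  0.23435163]
 [-0.25195688 -0.53748275  0.80475464  0.98022639]
 [-0.00502966  0.83229884  0.55430437  0.70035824]
 [ 0.          0.          0.          1.        ]]
```

View pics/top0.png

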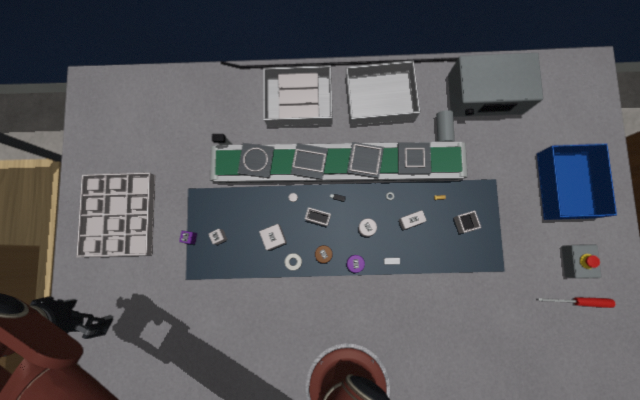

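View pics/side0.png

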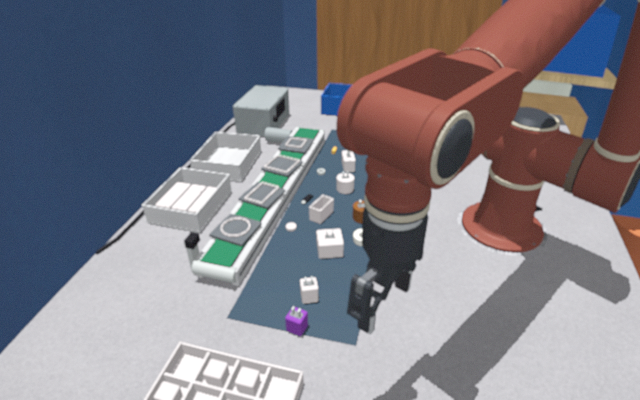

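The top view shows the small charger at (216,237), large (272,237), round (368,228) and oblong (413,220). The housings are at (318,216) and (468,222). The carriers are round (256,160), oblong (309,161), large (365,160) and small (415,158). The side view confirms the prongs.

```bash
cat > h.py <<'E'
from station import monitor, viewer, job, bot
import cv2, numpy as np
def ray(d,px,z):
    px=np.asarray(px,float).reshape(-1,1,2)
    n=cv2.undistortPoints(px,d["K"],np.array([d["k1"],0,0,0.])).reshape(-1,2)
    E=d["extrinsics"]; v=np.c_[n[:,0],-n[:,1],-np.ones(len(n))]@E[:3,:3].T
    o=E[:3,3]; return (o+v*((z-o[2])/v[:,2])[:,None])[:,:2]
def proj(d,P):
    E=d["extrinsics"]; c=(np.atleast_2d(P)-E[:3,3])@E[:3,:3]
    c=c*[1,-1,-1]
    return cv2.projectPoints(c,np.zeros(3),np.zeros(3),d["K"],np.array([d["k1"],0,0,0.]))[0].reshape(-1,2)
def state():
    s=monitor.get_state();print("t",round(s["time_s"],2),"tcp",s["ee_pos"].round(4),"yaw",s["tcp_rot"].round(2),"open",round(s["opening"],4))
E
python3 - <<'E'
from h import *
d=viewer.get_image("top")
for n,p,z in [("small",(216,237),.042),("large",(272,237),.042),("round",(368,228),.042),("oblong",(413,220),.042),("hobl",(318,216),.042),("hsq",(468,222),.042),("Rround",(256,160),.06),("Robl",(309,161),.06),("Rlarge",(365,160),.06),("Rsmall",(415,158),.06),("purple",(187,237),.05)]:
    print(n,ray(d,[p],z).round(3))
c=cv2.resize(d["img"][135:280,165:495,::-1],None,fx=2.42,fy=2.42,interpolation=cv2.INTER_CUBIC);cv2.imwrite("pics/topc.png",c)
w=viewer.get_image("wrist");cv2.imwrite("pics/w0.png",w["img"][:,:,::-1]);print(w["K"],w["k1"],w["extrinsics"])
s=monitor.get_state();print(s["ee_pos"])
E
```

```text
small [[0.424 0.36 ]]
large [[0.419 0.201]]
round [[ 0.437 -0.072]]
oblong [[ 0.456 -0.199]]
hobl [[0.475 0.069]]
hsq [[ 0.446 -0.353]]
Rround [[0.64  0.242]]
Robl [[0.632 0.09 ]]
Rlarge [[ 0.63  -0.069]]
Rsmall [[ 0.631 -0.211]]
purple [[0.426 0.439]]
[[357.95875727   0.         320.1177911 ]
 [  0.         357.95875727 201.61286175]
 [  0.           0.           1.        ]] -0.008299484864525761 [[ 0.40842097 -0.87090561 -0.2733418   0.18576989]
 [ 0.912793    0.38931197  0.12347115  0.60106858]
 [-0.00111648 -0.29993268  0.95395972  0.37318832]
 [ 0.          0.          0.          1.        ]]
[0.25452565 0.57040755 0.23051411]
```

View pics/topc.png

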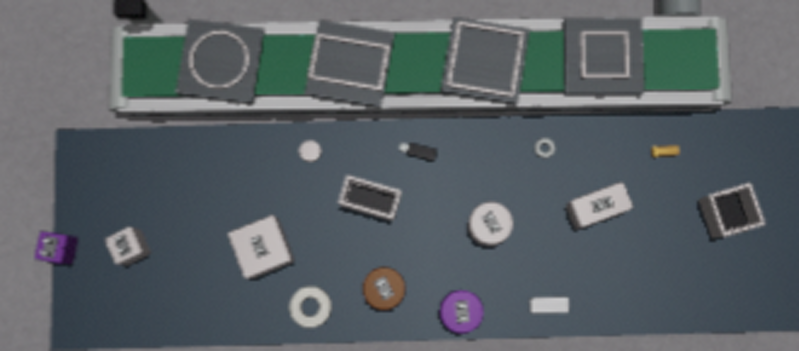

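View pics/w0.png

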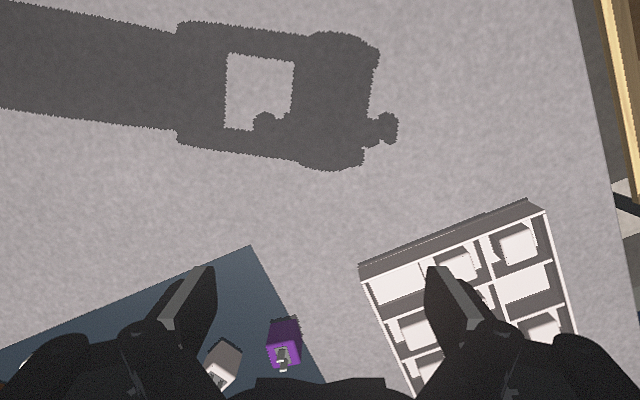

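The crop shows all parts clearly and the wrist camera looks back toward the fingers. Next is one survey pose above the scene at yaw 180.

```bash
python3 -m crank '[28,-52,15,0.3,100, 28,-52,15,0.3,100, 28,-52,15,0.3,100, 28,-52,15,0.3,100, 28,-52,15,0.3,100]'; python3 -m crank '[28,-52,15,0.3,100, 28,-52,15,0.3,100, 28,-52,15,0.3,100, 28,-52,15,0.3,100, 28,-52,15,0.3,100]';  python3 -m crank '[0,0,0,0,100,0,0,0,0,100]'; python3 - <<'E'
from h import *
state()
w=viewer.get_image("wrist");cv2.imwrite("pics/w1.png",w["img"][:,:,::-1]);np.save("w1.npy",w,allow_pickle=True)
E
```

```text
time_s: 0.82
ee_pos: [0.3952, 0.309, 0.3067]
tcp_rot: [180.0, 0.0, 168.0]
wrist_force: [1.6, 0.3, 0.1]
opening: 0.0854
grasp_force: 0.0
time_s: 1.45
ee_pos: [0.5352, 0.0489, 0.3817]
tcp_rot: [180.0, 0.0, -180.0]
wrist_force: [0.7, 0.6, 0.7]
opening: 0.0852
grasp_force: 0.0
time_s: 1.7
ee_pos: [0.5345, 0.0509, 0.3808]
tcp_rot: [180.0, -0.1, 179.9]
wrist_force: [0.1, -0.1, -0.4]
opening: 0.0855
grasp_force: 0.0
t 1.7 tcp [0.5345 0.0509 0.3808] yaw [ 1.7997e+02 -5.0000e-02  1.7991e+02] open 0.0855
```

View pics/w1.png

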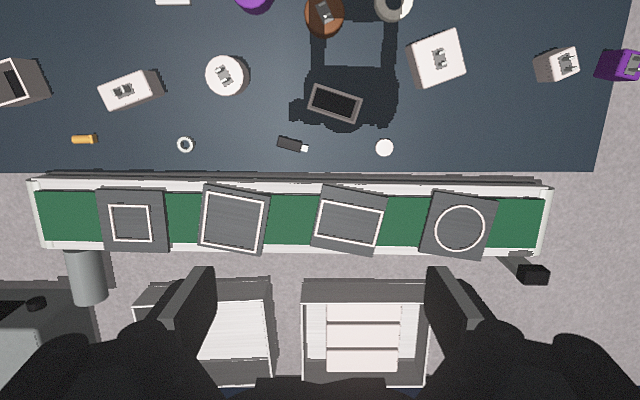

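This survey shows everything in one view: chargers small (555,63), large (435,58), round (225,75), oblong (128,88), and recesses small (130,223), large (233,222), oblong (348,223), round (459,228). I'll measure by thresholding and casting the contours onto the right planes.

```bash
cat > meas.py <<'E'
from h import *
def measure(d,items,thr,save=None):
    g=cv2.cvtColor(d["img"],cv2.COLOR_RGB2HSV)
    out={}
    for n,xyz,z,r in items:
        u,v=proj(d,[[*xyz,z]])[0]
        m=((g[...,2]>thr[n] if isinstance(thr,dict) else g[...,2]>thr)&(g[...,1]<60)).astype(np.uint8)
        cs,_=cv2.findContours(m,cv2.RETR_EXTERNAL,cv2.CHAIN_APPROX_NONE)
        cs=[c for c in cs if cv2.contourArea(c)>150 and abs(cv2.pointPolygonTest(c,(float(u),float(v)),True))<40]
        c=max(cs,key=lambda c:cv2.pointPolygonTest(c,(float(u),float(v)),True))
        P=(ray(d,c,z)*1000).astype(np.float32)
        R=cv2.minAreaRect(P); out[n]=R
        b=cv2.minEnclosingCircle(P)
        print(n,"c",np.round(R[0],1),"size",np.round(R[1],1),"ang",round(R[2],1),"circ",np.round(b[0],1),round(b[1],1))
    return out
E
python3 - <<'E'
from meas import *
d=np.load("w1.npy",allow_pickle=True).item()
g=cv2.cvtColor(d["img"],cv2.COLOR_RGB2HSV)
for r,c in((45,425),(78,430),(60,545),(70,570),(92,110),(85,150),(80,235),(92,235)): print((r,c),g[r,c])
it=[("small",(.424,.36),.042,0),("large",(.419,.201),.042,0),("round",(.437,-.072),.042,0),("oblong",(.456,-.199),.042,0),
("Rround",(.64,.242),.063,0),("Robl",(.632,.09),.063,0),("Rlarge",(.63,-.069),.063,0),("Rsmall",(.631,-.211),.063,0)]
for t in (160,190): print(t); measure(d,it[:4],t); 
measure(d,it[4:],150)
E
```

```text
(45, 425) [  9   7 242]
(78, 430) [ 15   6 243]
(60, 545) [  8  19 106]
(70, 570) [50  8 92]
(92, 110) [  6  11 241]
(85, 150) [  0  20 102]
(80, 235) [  8   4 246]
(92, 235) [  5  22 209]
160
small c [428.3 359.3] size [33.3 32.9] ang 24.5 circ [428.4 359.1] 22.0
large c [422.2 199.5] size [57.3 57.1] ang 20.2 circ [422.2 199.3] 38.8
round c [441.6 -72.2] size [47.9 48.4] ang 41.7 circ [441.7 -71.9] 24.6
oblong c [ 459.6 -201.6] size [33.4 65.2] ang 18.8 circ [ 459.6 -201.5] 35.3
190
small c [428.5 359.5] size [32.8 32.3] ang 23.5 circ [428.2 359.8] 21.4
large c [422.2 199.6] size [56.3 56.4] ang 20.2 circ [421.8 199.7] 38.6
round c [441.7 -72. ] size [47.4 47.8] ang 59.3 circ [441.7 -71.8] 24.3
oblong c [ 459.6 -201.5] size [32.1 64.2] ang 18.6 circ [ 458.9 -202. ] 34.6
Rround c [643.1 242.7] size [70.2 68.3] ang 89.8 circ [643.4 242.8] 35.5
Robl c [782.8 116.8] size [489.3 801.9] ang 15.0 circ [774.8 150.4] 440.1
Rlarge c [633.7 -72. ] size [79.4 78.7] ang 78.5 circ [634.  -71.8] 55.2
Rsmall c [ 634.2 -211.8] size [54.9 54.7] ang 87.9 circ [ 633.9 -211.7] 37.8
```

```bash
python3 - <<'E'
from h import *
d=np.load("w1.npy",allow_pickle=True).item()
g=cv2.cvtColor(d["img"],cv2.COLOR_RGB2HSV); 
for t in (150,190):
    m=((g[...,2]>t)&(g[...,1]<60)).astype(np.uint8)
    m[:,:300]=0; m[:,400:]=0; m[:185]=0; m[252:]=0
    for c in cv2.findContours(m,cv2.RETR_LIST,cv2.CHAIN_APPROX_NONE)[0]:
        P=(ray(d,c,.063)*1000).astype(np.float32);R=cv2.minAreaRect(P)
        if 1000<R[1][0]*R[1][1]<8000: print(t,np.round(R[0],1),np.round(R[1],1),round(R[2],1))
E
python3 -m crank '[-11,-36,-40,-1.3,100,-11,-36,-40,-1.3,100,-11,-36,-40,-1.3,100,-11,-36,-40,-1.3,100,-11,-36,-40,-1.3,100]' 60 | grep ee; python3 -m crank '[-10,-36,-40,-1.2,100,-10,-36,-40,-1.2,100,0,0,0,0,100,0,0,0,0,100]'
```

```text
150 [635.4  88.5] [81.4 49.9] 78.3
150 [641.7 105.6] [123.7  60.3] 78.0
190 [635.3  88.8] [82.  50.6] 78.3
190 [641.9 105.9] [123.   60.4] 78.3
ee_pos: [0.479, -0.1285, 0.1798]
time_s: 2.88
ee_pos: [0.4602, -0.2002, 0.1018]
tcp_rot: [180.0, 0.0, 108.9]
wrist_force: [-0.0, 0.5, 0.3]
opening: 0.0855
grasp_force: 0.0
```

```bash
python3 -m crank '[-0.5,-1.3,-45,0,100,0,0,-30,0,100,0,0,-14,0,100,0,0,0,0,100,0,0,0,0,0]' 60; python3 -m crank '[0,0,0,0,0,0,0,0,0,0,0,0,0,0,0,0,0,0,0,0,0,0,0,0,0]'
```

```text
time_s: 3.5
ee_pos: [0.4608, -0.203, 0.0142]
tcp_rot: [179.9, 0.1, 108.8]
wrist_force: [-0.3, -0.9, -0.1]
opening: 0.0699
grasp_force: 0.0
time_s: 4.12
ee_pos: [0.4601, -0.2032, 0.0135]
tcp_rot: [179.9, 0.1, 108.7]
wrist_force: [-0.1, 0.4, 5.6]
opening: 0.0331
grasp_force: 61.7
```

```bash
python3 -m crank '[0,0,30,0,0,0,0,40,0,0,0,0,40,0,0,25,41.5,0,-0.5,0,25,41.5,0,-0.5,0]'|grep ee; python3 -m crank '[25,41.5,0,-0.5,0,25,41.5,0,-0.5,0,25,41.5,0,-0.6,0,25,41.5,0,-0.6,0,25,42.5,0,-0.6,0]'; python3 -m crank '[0,0,0,0,0,0,0,0,0,0]'; python3 - <<'E'
from h import *
state()
w=viewer.get_image("wrist");cv2.imwrite("pics/w2.png",w["img"][:,:,::-1])
E
```

```text
ee_pos: [0.5095, -0.119, 0.1225]
time_s: 5.38
ee_pos: [0.6341, 0.0903, 0.1211]
tcp_rot: [-179.9, 0.0, 78.2]
wrist_force: [1.2, -0.5, -0.9]
opening: 0.0329
grasp_force: 61.0
time_s: 5.62
ee_pos: [0.6334, 0.0888, 0.1211]
tcp_rot: [-179.9, 0.1, 78.4]
wrist_force: [0.2, -0.1, -1.3]
opening: 0.0333
grasp_force: 60.9
t 5.62 tcp [0.6334 0.0888 0.1211] yaw [-1.7988e+02  5.0000e-02  7.8390e+01] open 0.0333
```

View pics/w2.png

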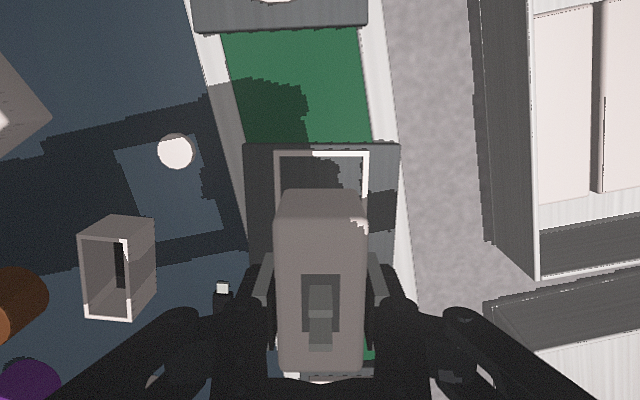

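The charger is aligned with the recess (recess columns 274–368, charger centred at about 320). Lowering now.

```bash
python3 -m crank '[1.5,0,-25,0,0,0,0,-15,0,0,0,0,-6,0,0,0,0,-2,0,0,0,0,0,0,0]'; python3 -m crank '[0,0,-1,0,0,0,0,0,0,0]'
```

```text
time_s: 6.3
ee_pos: [0.6361, 0.0888, 0.0749]
tcp_rot: [179.9, -0.0, 78.3]
wrist_force: [0.5, -0.4, -1.4]
opening: 0.0331
grasp_force: 60.9
time_s: 6.55
ee_pos: [0.636, 0.089, 0.0738]
tcp_rot: [180.0, -0.0, 78.4]
wrist_force: [0.4, 0.3, -1.1]
opening: 0.0327
grasp_force: 60.9
```

```bash
python3 -m crank '[0,0,-1,0,0,0,0,0,0,0]'|egrep 'ee|wrist'; python3 -m crank '[0,0,-1,0,0,0,0,0,0,0]'|egrep 'ee|wrist'
```

```text
ee_pos: [0.6357, 0.089, 0.0722]
wrist_force: [-0.2, -0.6, -0.7]
ee_pos: [0.6358, 0.089, 0.0715]
wrist_force: [-0.5, 0.7, 0.6]
```

```bash
python3 -m crank '[0,0,-0.5,0,0,0,0,0,0,0]'|egrep 'ee|wrist'; python3 -m crank '[0,0,0,0,40,0,0,0,0,60,0,0,0,0,100,0,0,0,0,100,0,0,30,0,100]';python3 -m crank '[0,0,50,0,100,0,0,0,0,100,0,0,0,0,100]'
```

```text
ee_pos: [0.6359, 0.089, 0.0715]
wrist_force: [-2.2, 0.2, 4.5]
time_s: 7.92
ee_pos: [0.6333, 0.0888, 0.0977]
tcp_rot: [-179.6, 0.1, 78.3]
wrist_force: [-0.8, 0.3, 0.7]
opening: 0.0857
grasp_force: 0.0
time_s: 8.3
ee_pos: [0.6356, 0.0889, 0.1506]
tcp_rot: [-180.0, 0.0, 78.3]
wrist_force: [-0.4, 0.3, -0.0]
opening: 0.0854
grasp_force: 0.0
```

```bash
python3 -m crank '[-38.8,-32.2,0,0,100,-38.8,-32.2,0,0,100,-38.8,-32.2,-10,0,100,-38.8,-32.2,-20,0,100,-38.8,-32.2,-20,0,100]'|grep ee; python3 -m crank '[0,0,-40,0,100,0,0,-30,0,100,0,0,-17,0,100,0,0,0,0,100,0,0,0,0,100]'
```

```text
ee_pos: [0.4392, -0.0725, 0.0984]
time_s: 9.55
ee_pos: [0.4416, -0.072, 0.0137]
tcp_rot: [-180.0, -0.0, 78.4]
wrist_force: [1.4, -0.2, 0.0]
opening: 0.0854
grasp_force: 0.0
```

```bash
python3 -m crank '[0,0,0,0,0,0,0,0,0,0,0,0,0,0,0,0,0,0,0,0,0,0,0,0,0]'
```

```text
time_s: 10.18
ee_pos: [0.4427, -0.0724, 0.015]
tcp_rot: [179.9, 0.0, 78.3]
wrist_force: [0.3, 0.1, 6.7]
opening: 0.0483
grasp_force: 62.5
```

```bash
python3 -m crank '[0,0,30,0,0,0,0,40,0,0,0,0,40,0,0,28.7,45,0,0,0,28.7,45,0,0,0]'|grep ee; python3 -m crank '[28.7,45,0,0,0,28.7,45,0,0,0,28.7,45,0,0,0,28.7,45,0,0,0,28.7,45,0,0,0]'|grep ee; python3 -m crank '[0,0,0,0,0,0,0,0,0,0]'; python3 - <<'E'
from h import *
w=viewer.get_image("wrist");cv2.imwrite("pics/w3.png",w["img"][:,:,::-1])
E
```

```text
ee_pos: [0.5, 0.0186, 0.1246]
ee_pos: [0.6429, 0.2444, 0.1228]
time_s: 11.68
ee_pos: [0.6419, 0.2427, 0.1227]
tcp_rot: [-179.9, 0.1, 78.4]
wrist_force: [0.7, -0.6, -1.2]
opening: 0.0482
grasp_force: 62.5
```

View pics/w3.png

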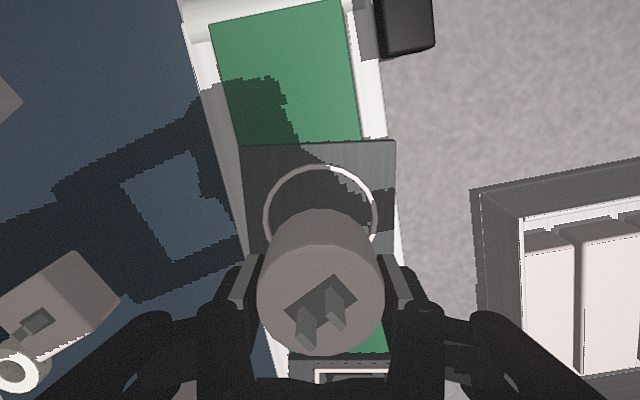

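The ring is centred at column 320 and the drum at 321, so they line up. Lowering.

```bash
python3 -m crank '[1,0,-25,0,0,0,0,-15,0,0,0,0,-6,0,0,0,0,-2,0,0,0,0,0,0,0]'|egrep 'ee|wrist'; python3 -m crank '[0,0,-1,0,0,0,0,0,0,0]'|egrep 'ee|wrist'; python3 -m crank '[0,0,-1,0,0,0,0,0,0,0]'|egrep 'ee|wrist'
```

```text
ee_pos: [0.644, 0.2429, 0.0765]
wrist_force: [-0.4, 0.1, -0.8]
ee_pos: [0.6439, 0.243, 0.0753]
wrist_force: [-0.0, -0.7, -1.4]
ee_pos: [0.6436, 0.2429, 0.0737]
wrist_force: [-1.2, -0.4, -1.7]
```

```bash
python3 -m crank '[0,0,-1,0,0,0,0,0,0,0]'|egrep 'ee|wrist'; python3 -m crank '[0,0,-0.7,0,0,0,0,0,0,0]'|egrep 'ee|wrist'
```

```text
ee_pos: [0.6437, 0.243, 0.0731]
wrist_force: [0.1, 0.2, 0.8]
ee_pos: [0.6437, 0.243, 0.0731]
wrist_force: [-3.1, -1.5, 4.4]
```

```bash
python3 -m crank '[0,0,0,0,40,0,0,0,0,60,0,0,0,0,100,0,0,0,0,100,0,0,30,0,100]'|grep ee;python3 -m crank '[0,0,50,0,100,-44.3,-8.6,0,0.8,100,-44.3,-8.6,0,0.8,100,-44.3,-8.6,0,0.8,100,-44.3,-8.6,-20,0.8,100]'|grep ee;python3 -m crank '[-44.3,-8.6,-30,0.8,100,0,0,0,0,100,0,0,0,0,100]';python3 - <<'E'
from h import *
w=viewer.get_image("wrist");cv2.imwrite("pics/w4.png",w["img"][:,:,::-1])
E
```

```text
ee_pos: [0.6412, 0.2422, 0.0985]
ee_pos: [0.4666, 0.2086, 0.1337]
time_s: 14.98
ee_pos: [0.4228, 0.2001, 0.1027]
tcp_rot: [179.9, 0.0, 110.3]
wrist_force: [0.7, 0.2, 0.8]
opening: 0.0853
grasp_force: 0.0
```

View pics/w4.png

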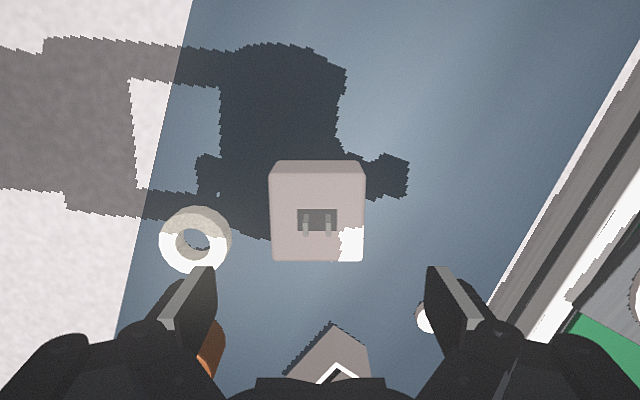

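The large charger is square to the jaws (columns 270–365). A white ring at (195,240) may lie close to the left finger, so I'll check the clearance.

```bash
python3 - <<'E'
from h import *
w=viewer.get_image("wrist")
P=ray(w,[(195,240),(232,238),(215,270),(195,274)],.008)*1000
p=np.radians(110.3);X=np.array([np.cos(p),np.sin(p)]);Y=np.array([np.sin(p),-np.cos(p)])
for q in P-[422.5,199.7]: print(q.round(0),"toolx",(q@X).round(1),"tooly",(q@Y).round(1))
E
```

```text
[-72. -57.] toolx -28.2 tooly -87.6
[-48. -46.] toolx -26.6 tooly -60.8
[-52. -75.] toolx -52.4 tooly -75.3
[-66. -84.] toolx -55.7 tooly -90.5
```

```bash
python3 -m crank '[0,0,-40,0,92,0,0,-30,0,92,0,0,-19,0,92,0,0,0,0,92,0,0,0,0,92]'|egrep 'ee|wrist'; python3 -m crank '[0,0,0,0,0,0,0,0,0,0,0,0,0,0,0,0,0,0,0,0,0,0,0,0,0]'
```

```text
ee_pos: [0.4241, 0.2004, 0.0148]
wrist_force: [0.4, -0.2, 0.7]
time_s: 16.32
ee_pos: [0.4237, 0.2004, 0.0149]
tcp_rot: [179.8, 0.0, 110.3]
wrist_force: [-0.2, 0.2, 6.0]
opening: 0.0569
grasp_force: 66.3
```

```bash
python3 -m crank '[0,0,30,0,0,0,0,40,0,0,0,0,40,0,0,30,-38.9,0,-0.57,0,30,-38.9,0,-0.57,0]'|grep ee; python3 -m crank '[30,-38.9,0,-0.57,0,30,-38.9,0,-0.57,0,30,-38.9,0,-0.57,0,30,-38.9,0,-0.57,0,30,-38.9,0,-0.57,0]'|grep ee; python3 -m crank '[0,0,0,0,0,0,0,0,0,0]'; python3 - <<'E'
from h import *
w=viewer.get_image("wrist");cv2.imwrite("pics/w5.png",w["img"][:,:,::-1])
E
```

```text
ee_pos: [0.4828, 0.1216, 0.1239]
ee_pos: [0.6325, -0.0737, 0.1225]
time_s: 17.82
ee_pos: [0.6314, -0.0721, 0.1223]
tcp_rot: [-179.9, -0.0, 78.4]
wrist_force: [0.1, 1.1, -0.7]
opening: 0.0568
grasp_force: 65.7
```

View pics/w5.png

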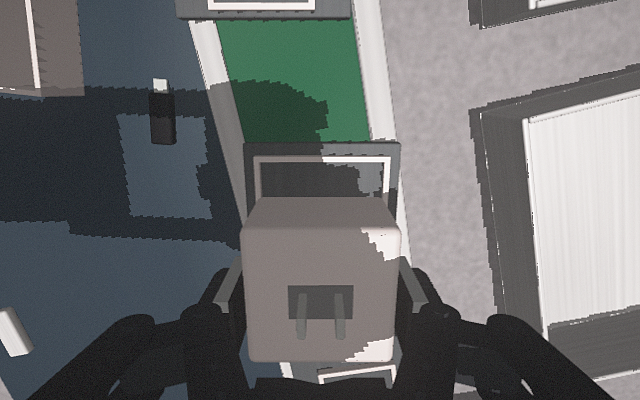

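The recess is centred at column 322 and the charger at 320.5; I'll shift by 2 mm and lower.

```bash
python3 -m crank '[1.5,0,-25,0,0,0,0,-15,0,0,0,0,-6,0,0,0,0,-2,0,0,0,0,0,0,0]'|egrep 'ee|wrist'; python3 -m crank '[0,0,-1,0,0,0,0,0,0,0]'|egrep 'ee|wrist'; python3 -m crank '[0,0,-1,0,0,0,0,0,0,0]'|egrep 'ee|wrist'
```

```text
ee_pos: [0.634, -0.0724, 0.0757]
wrist_force: [0.5, -0.0, -1.0]
ee_pos: [0.6339, -0.0725, 0.0745]
wrist_force: [-0.2, 0.3, -1.9]
ee_pos: [0.6336, -0.0724, 0.073]
wrist_force: [-0.3, -0.7, -1.4]
```

```bash
python3 -m crank '[0,0,-0.7,0,0,0,0,0,0,0]'|egrep 'ee|wrist'
```

```text
ee_pos: [0.6336, -0.0724, 0.073]
wrist_force: [-2.8, 0.5, 2.8]
```

```bash
python3 -m crank '[0,0,0,0,80,0,0,0,0,100,0,0,0,0,100,0,0,0,0,100,0,0,30,0,100]'|grep ee;python3 -m crank '[0,0,50,0,100,-22.8,48,0,0.5,100,-22.8,48,0,0.5,100,-22.8,48,0,0.5,100,-22.8,48,0,0.5,100]'|grep ee;python3 -m crank '[-22.8,48,0,0.5,100,-22.8,48,0,0.5,100,-22.8,48,0,0.5,100,-22.8,48,-10,0.5,100,-22.8,48,-40,0.45,100]'|grep ee; python3 -m crank '[0,0,0,0,100,0,0,0,0,100]';python3 - <<'E'
from h import *
w=viewer.get_image("wrist");cv2.imwrite("pics/w6.png",w["img"][:,:,::-1])
E
```

```text
ee_pos: [0.6313, -0.0719, 0.0993]
ee_pos: [0.5416, 0.121, 0.1526]
ee_pos: [0.431, 0.3597, 0.1076]
time_s: 21.38
ee_pos: [0.4301, 0.3567, 0.105]
tcp_rot: [180.0, 0.0, 114.0]
wrist_force: [0.4, -0.6, 0.2]
opening: 0.0856
grasp_force: 0.0
```

View pics/w6.png

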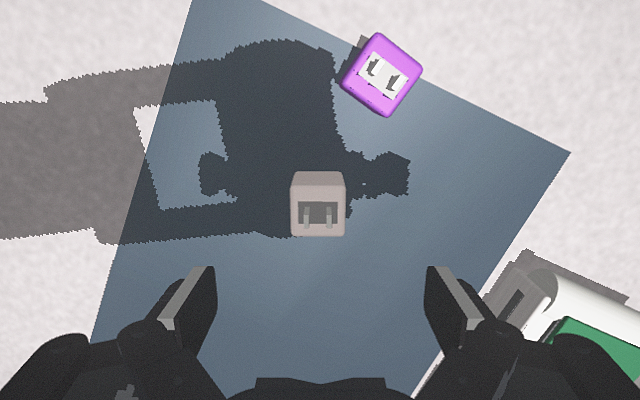

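The small charger is square to the jaws and centred (columns 291–345).

```bash
python3 -m crank '[-1.5,2.5,-40,0,100,0,0,-31,0,100,0,0,-20,0,100,0,0,0,0,100,0,0,0,0,100]'|egrep 'ee|wrist'; python3 -m crank '[0,0,0,0,0,0,0,0,0,0,0,0,0,0,0,0,0,0,0,0,0,0,0,0,0]'; python3 -m crank '[0,0,30,0,0,0,0,40,0,0,0,0,40,0,0,0,0,0,0,0]'
```

```text
ee_pos: [0.4297, 0.3596, 0.0154]
wrist_force: [0.7, -0.5, 0.6]
time_s: 22.68
ee_pos: [0.4288, 0.3596, 0.0146]
tcp_rot: [179.9, -0.0, 114.0]
wrist_force: [-0.3, -0.4, 5.2]
opening: 0.0329
grasp_force: 61.4
time_s: 23.18
ee_pos: [0.4303, 0.3605, 0.1276]
tcp_rot: [179.6, -0.1, 114.0]
wrist_force: [0.0, -0.4, 0.6]
opening: 0.0329
grasp_force: 60.9
```

```bash
python3 -m crank '[0,0,50,0,0,20.5,-57.1,0,-0.33,0,20.5,-57.1,0,-0.33,0,20.5,-57.1,0,-0.33,0,20.5,-57.1,0,-0.33,0]'|grep ee; python3 -m crank '[20.5,-57.1,0,-0.33,0,20.5,-57.1,0,-0.33,0,20.5,-57.1,0,-0.32,0,20.5,-57.1,0,-0.32,0,20.5,-57.1,0,-0.32,0]'|grep ee;  python3 -m crank '[20.5,-57.1,0,-0.32,0,0,0,-50,0,0,0,0,0,0,0,0,0,0,0,0]'; python3 - <<'E'
from h import *
w=viewer.get_image("wrist");cv2.imwrite("pics/w7.png",w["img"][:,:,::-1])
E
```

```text
ee_pos: [0.5096, 0.1289, 0.1717]
ee_pos: [0.6122, -0.1562, 0.1713]
time_s: 24.92
ee_pos: [0.6329, -0.211, 0.1233]
tcp_rot: [-179.9, -0.0, 88.0]
wrist_force: [0.2, -0.3, 0.5]
opening: 0.0331
grasp_force: 60.9
```

View pics/w7.png

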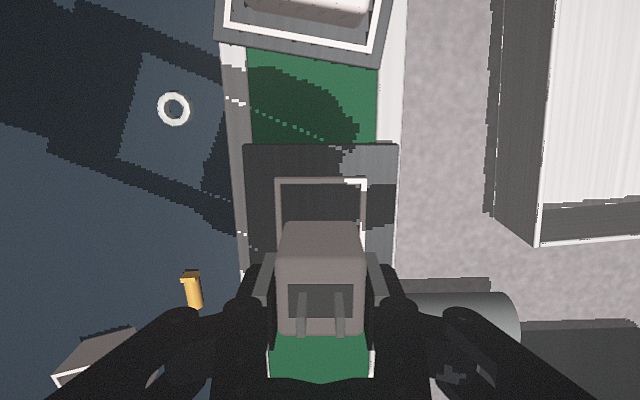

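The recess and charger are both centred near column 320. Lowering.

```bash
python3 -m crank '[1,-0.5,-25,0,0,0,0,-15,0,0,0,0,-6,0,0,0,0,-2,0,0,0,0,0,0,0]'|egrep 'ee|wrist'; python3 -m crank '[0,0,-1,0,0,0,0,0,0,0]'|egrep 'ee|wrist'; python3 -m crank '[0,0,-1,0,0,0,0,0,0,0]'|egrep 'ee|wrist'
```

```text
ee_pos: [0.6347, -0.2124, 0.0766]
wrist_force: [-1.0, 0.1, -0.8]
ee_pos: [0.6345, -0.2124, 0.0752]
wrist_force: [-0.0, -0.6, -1.0]
ee_pos: [0.6342, -0.2123, 0.0737]
wrist_force: [-0.8, 0.0, 0.1]
```

```bash
python3 -m crank '[0,0,-1,0,0,0,0,0,0,0]'|egrep 'ee|wrist'
```

```text
ee_pos: [0.6342, -0.2123, 0.0727]
wrist_force: [0.0, 0.8, 0.2]
```

```bash
python3 -m crank '[0,0,-0.7,0,0,0,0,0,0,0]'|egrep 'ee|wrist'
```

```text
ee_pos: [0.6343, -0.2123, 0.0726]
wrist_force: [-2.9, 1.6, 3.0]
```

Contact made. I'll release, then retreat to a survey pose to verify.

```bash
python3 -m crank '[0,0,0,0,80,0,0,0,0,100,0,0,0,0,100,0,0,0,0,100,0,0,30,0,100]'|grep ee;python3 -m crank '[0,0,50,0,100,-20,50,30,1.2,100,-20,50,30,1.2,100,-20,50,30,1.2,100,-20,50,30,1.2,100]'|grep ee;python3 -m crank '[-20,50,30,1.3,100,0,0,40,1.3,100,0,0,40,1.3,100,0,0,0,1.3,100,0,0,0,1.3,100]'|grep ee; python3 -m crank '[0,0,0,0,100,0,0,0,0,100]';python3 - <<'E'
from h import *
w=viewer.get_image("wrist");cv2.imwrite("pics/w8.png",w["img"][:,:,::-1])
E
```

```text
ee_pos: [0.6321, -0.2113, 0.0989]
ee_pos: [0.5534, -0.0108, 0.2732]
ee_pos: [0.5345, 0.0378, 0.3832]
time_s: 28.72
ee_pos: [0.5342, 0.0377, 0.3819]
tcp_rot: [-180.0, -0.0, 178.2]
wrist_force: [-0.1, -0.7, 0.7]
opening: 0.0855
grasp_force: 0.0
```

View pics/w8.png

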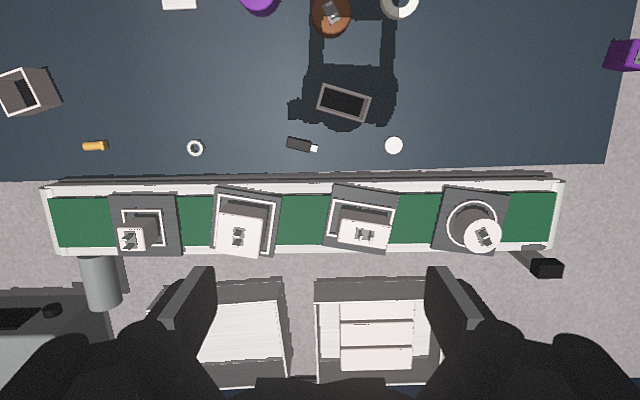

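All four chargers are upright in their recesses and the housings haven't moved. I'll check the top-face positions at z = 0.100.

```bash
python3 - <<'E'
from h import *
d=viewer.get_image("wrist")
g=cv2.cvtColor(d["img"],cv2.COLOR_RGB2HSV);m=((g[...,2]>215)&(g[...,1]<60)).astype(np.uint8)
m=cv2.morphologyEx(m,cv2.MORPH_OPEN,np.ones((5,5)))
m[:205]=0;m[264:]=0;m[:,:105]=0
for c in cv2.findContours(m,cv2.RETR_EXTERNAL,cv2.CHAIN_APPROX_NONE)[0]:
    P=(ray(d,c,.100)*1000).astype(np.float32);R=cv2.minAreaRect(P)
    if R[1][0]*R[1][1]>500: print(np.round(R[0],1),np.round(R[1],1),round(R[2],1))
E
```

```text
[655.5  14.9] [78.1  9.9] 88.2
[658.4 147.3] [52.7  9.9] 88.1
[637.2  89.7] [63.4 31.9] 78.2
[644.6 255.5] [46.5 74.2] 1.8
[633.  -90.6] [96.9 58.2] 84.1
```

```bash
python3 -c "
from station import job
print(job.finish_job())"
```

```text
the job is handed in; nothing more can be done
None
```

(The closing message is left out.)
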